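# Level the bedside riser shelf with a spirit level and its screw foot

### The job

The little riser shelf slopes, so lay the pocket spirit level gently, upright and lengthwise on its bare board and let go of it, then turn the knob of the shelf's screw foot until the bubble comes to rest in the middle, between the two lines. Then press the level down on the board with a light, steady push on the middle of its top and keep pressing: finish while still holding it down like that, bubble centred. Leave the other things on the table where they are.

Things in the scene. Friction and masses are not known exactly. Their poses are not given: they have to be found in the camera images.
- level_mid (a point): centre of the pocket spirit level: aluminium bar with black end caps, 150 mm long (its x axis), 24 mm wide (y), 34 mm high (z up), about 0.2 kg. Its underside lies 17 mm below this point, its flat top 17 mm above. It starts upright on the table, to the right of the shelf. Grasp it across its width, at the middle.
- level_top (a point): middle of the level's flat top, where to press: a firm clear window over the vial, flush with the top. The vial is a green tube 60 mm long lying along the level's x; two black lines round it stand 11.6 mm either side of the middle, so that the 17 mm long bubble lies between them when within 3 mm of the middle.
- bubble (a joint): how far (m) the pale bubble in the vial stands from the middle, positive towards the level's +x end, within 0.018 either way. It floats towards the higher end: 2 mm for each milliradian that the level slopes along its length. It takes about 1.5 s to come to rest.
- shelf_spot (a point): point on the upper face of the riser shelf's wooden board, in the middle of the bare part where the level is to lie. y runs along the board towards the knob, x across, z up. The board is 150 mm (x) by 320 mm (y), 15 mm thick, its upper face about 90 mm above the table; from here it reaches 115 mm to its -y end, 205 mm to its +y end, 75 mm to the long edges.
- shelf: the riser shelf (board and its two plain legs), axes as shelf_spot; origin midway between the feet of the plain legs, 4 mm above the table, 90 mm to -y of shelf_spot. The board rocks about x here as the screw foot at its +y end is turned. At the start the knob end is 2.9 to 6.4 mrad too low.
- knob_mid (a point): middle of the fluted black round knob, 38 mm in diameter, 28 mm high, on top of the screw foot: about 122 mm above the table, 170 mm to +y of shelf_spot. It turns in place about the vertical; clockwise from above raises that end of the board, 2.45 mrad per radian. Friction 0.06 N m; it stays where left. It starts 1.2 to 2.6 rad short of level and can go 0.9 rad or more past these.
- jar_mid (a point): centre of the beige drying jar with a twist cap, 68 mm in diameter, 80 mm high, standing on the table beyond the knob end of the shelf; leave alone
- bowl_mid (a point): centre of the pale green ring bowl, 90 mm in diameter, 32 mm high, standing on the table beyond the knob end of the shelf; leave alone
- tweezer_mid (a point): centre of the steel tweezer, 116 mm long (x), 8 mm high, lying beyond the level on the right; leave alone
- brush_mid (a point): centre of the small white cleaning brush, 113 mm long (x), 10 to 15 mm high, lying on the robot's side of the level; leave alone
- lid_front (a point): front edge of the domed lid of the matte black round charger (100 mm in diameter, at the back of the table); the lid stands open; leave alone
- level: the same spirit level, origin at the middle of its underside, axes as level_mid
There are look-alikes about, which are no part of the job. Of the things that look like the level, the largest one is meant.

How it is judged:
By the outcome, as a careful person would: the job done as asked, in the order asked, and still so for the second after the job is handed in, while the arm keeps its last pose, push and grip.
It also fails if it takes over 67 s, if anything falls off the work surface, if the arm or the gripper's body presses on something with over 40 N, if the wrist force passes 120 N, or if a joint passes its speed limit or range.

### The arm

A 6-joint arm with a two-finger parallel gripper is mounted at the origin on the work surface. World frame = base frame: x ahead of the robot, y to its left, z up, the work surface at z = 0. Lengths are in mm, angles in rad, forces in N, time in s.
With the tool pointing down it reaches from about 275 to 750 mm from the base axis. Payload 10.2 kg.
Tool frame: the origin (TCP) lies at the very end of the fingers, on their centre line; the grasp point (between the pads) lies 19 mm behind it (ctrl.hold_point_z is the distance from the TCP to the grasp point, in mm); z points along the fingers, y is the direction in which the jaws open and shut (so a half turn about z gives the same grasp; the last joint's range is limited). The gripper opens to 85 mm and grips with 20 to 120 N. Pads are 22 mm wide; open, the fingers measure 114 mm over their backs; the gripper's body (76 mm by 85 mm) begins 54 mm behind the grasp point. The pads swing forward as they close: fully open they stand 13 mm farther back than shut.
Start: joints at [0.889, 0.313, 1.498, -0, 1.331, -0.223], TCP at [232.521, 470.707, 231.294] pointing down, gripper open.
Joint ranges: [-2.94, 2.94], [-0.97, 2.17], [0.19, 2.56], [-1.23, 4.37], [0.02, 3.11], [-2.88, 2.88]. Speed limits (rad/s): [2.39, 2.39, 3.01, 3.14, 3.14, 3.14].

### API

Orientations are given as a unit quaternion [w, x, y, z].
In Python, from rig import readout, cams, workorder, spotter, ctrl gives the robot as it stands.
- The arm moves only by the tool step_arm, never from a script. Its argument "plan" is text: rows parted by semicolons, each of 5 numbers parted by spaces: the shift along the tool's x, y, z in cm, then the turn about the tool's z in degrees, then the opening in per cent of the stroke, from 0 (shut) to 100 (fully open). In form: x y z twist gripper; .... A call has 1 to 10 rows; each row is the pose to reach, as a shift and turn from the pose commanded when the call began, along the tool's axes at that moment; what a row does not reach only later rows make up. A row lasts 1/10 s, in which the tool goes at most 50 mm and 8.59 degrees, less where a joint would pass 70% of its speed; a pose out of reach is approached as far as the arm can. A call with a gripper value outside its range is refused whole. The fingers move at their own pace and stop on an object; "grip_force" is the grip in N (left out, the last holds). Time passes only in rows, so rows that repeat a pose let the fingers close. It gives the time, the measured TCP pose, the force and the opening at its end, in the units of the state.
- readout.sense(): the state, without advancing time (a new reading comes with each control period).
- cams.capture(name): name is "scene" or "top" or "wrist"; returns (picture, depth): 480x640x3 uint8, red, green, blue; 480x640 float32, mm along the optical axis (not along the pixel's ray), 0 where there is no reading.
- cams.camera_info(name): a dict with "vfov" (degrees; the focal length in pixels is half the picture's height over the tangent of half this angle, whatever the lens; pixels are square), "cx", "cy" (the principal point, pixels), "rvec" (rotation vector, rad) and "tvec" (3), from world to camera coordinates, as OpenCV has them. Camera axes: x right, y down, z forward; pixel columns grow to the right and rows downward; lengths in mm; the calibration is good to about 2 mm. A picture is of the moment at which its call begins: read the wrist's pose just before it. camera_info takes no time and is no camera call; for the wrist camera it gives the pose at the moment of the call.
- workorder.finish_job(): hands the job in, once; it reports no verdict.
Trained networks look in the newest picture that a camera, given by its name, has taken for a name from the list of things; names that differ only in an ending like _2 or _b are one class to them, and where a whole thing is asked for, a point or a joint stands for the part that bears it (a point fixed in the world has none). Each returns a list of dicts, best first, with "conf" (0 to 1); they miss things now and then, are a little off and sometimes report something else, mostly with a low value. They report only what shows in the picture. A call takes as long as a camera call. They do not tell look-alikes from the thing itself.
- spotter.regions_of(camera, target): "pixels" (480x640 bool, what is visible of it) and "extent" ([centre column, centre row, width, height] in pixels, round what is visible of it).
The state is a dict: "time_s": time; "joints": joint angles; "dq": joint speeds; "tau": joint torques, N m; "eef_pos": TCP position; "ee_rot": TCP orientation; "force": force on the tool from outside, world axes, zero at the start; "wrist_torque": the same for the moment, N m; "grip_width": opening from 0.0 (shut) to 1.0 (fully open).
Only numpy, scipy, OpenCV 4.12 (cv2) and the standard library are available. Lean on these libraries where they do the work, as an engineer would, in place of code of your own. Each camera call takes 0.05 s, during which the arm holds its last target. There are 200 camera calls.

## Working session

There is one attempt and no reset: what is moved stays moved. The work goes in short steps, Python scripts to look and compute and a tool call to move; the robot and the scene stay as the last step left them, time stands still between calls to the robot, and variables do not carry over. Pictures are saved under pics/ and viewed, about 8 in all and at most 12, crops included, and the job is handed in when it is done.

Besides the shell and the picture viewer there is one more tool, called after ">>>" by a JSON object that holds its "fn" and its "kwargs", one argument or row to a line. step_arm: Moves the arm, as the interface text tells. Its arguments: {"type":"object","properties":{"plan":{"type":"string"},"grip_force":{"type":"number"}},"required":["plan"]}

```bash
mkdir -p pics; ls
cat > h.py <<'E'
import numpy as np,cv2
from rig import readout,cams,workorder,spotter,ctrl
def K(i):
    f=240/np.tan(np.radians(i['vfov'])/2); return f
def world(i,u,v,d):
    f=K(i);R=cv2.Rodrigues(np.array(i['rvec'],float))[0]
    p=np.stack([(u-i['cx'])/f*d,(v-i['cy'])/f*d,d],-1)
    return (p-np.array(i['tvec']).ravel())@R
def proj(i,P):
    f=K(i);R=cv2.Rodrigues(np.array(i['rvec'],float))[0]
    c=np.atleast_2d(P)@R.T+np.array(i['tvec']).ravel()
    return np.c_[c[:,0]/c[:,2]*f+i['cx'],c[:,1]/c[:,2]*f+i['cy']]
def cloud(i,d,m):
    v,u=np.nonzero(m&(d>0)); return world(i,u,v,d[v,u])
def save(n,im): cv2.imwrite('pics/'+n+'.png',im[...,::-1])
E
cat > a.py <<'E'
from h import *
print({k:np.round(v,3) for k,v in readout.sense().items()})
for c in('top','scene'):
    im,d=cams.capture(c);i=cams.camera_info(c);save(c+'1',im);print(c,i)
    np.savez(c+'1.npz',im=im,d=d)
    for t in('level_mid','shelf','knob_mid','jar_mid','bowl_mid','tweezer_mid','brush_mid','lid_front'):
        for r in spotter.regions_of(c,t)[:4]:
            P=cloud(i,d,r['pixels'])
            print(t,round(r['conf'],2),np.round(r['extent']),len(P), np.round(np.median(P,0)) if len(P) else '', np.round(np.percentile(P,98,axis=0)-np.percentile(P,2,axis=0)) if len(P) else '')
E
python3 a.py
```

```text
pics
{'time_s': np.float64(0.0), 'joints': array([ 0.889,  0.313,  1.498, -0.   ,  1.331, -0.223]), 'dq': array([ 0.003,  0.001, -0.001, -0.002, -0.   , -0.   ]), 'tau': array([-0.0000e+00, -4.1227e+01, -2.5974e+01, -0.0000e+00,  4.0000e-03,
       -0.0000e+00]), 'eef_pos': array([232.352, 470.488, 230.727]), 'ee_rot': array([-0.   ,  0.227,  0.974, -0.001]), 'force': array([ 0.296,  0.65 , -0.611]), 'wrist_torque': array([-0.003, -0.005,  0.015]), 'grip_width': np.float64(1.0)}
top {'vfov': 50.645686870948175, 'cx': 314.54052070201334, 'cy': 249.439871941529, 'rvec': array([ 2.19286941, -2.23662851,  0.06627049]), 'tvec': array([ -69.85145391,  567.50486657, 1252.36133042])}
level_mid 0.62 [412. 273.  38.  56.] 751 [ 505. -323.   31.] [126.  89.  39.]
level_mid 0.61 [423. 210.  33.  28.] 302 [ 657. -350.   21.] [64. 79. 24.]
level_mid 0.52 [356. 247.  39.  24.] 268 [ 573. -190.   22.] [53. 78. 30.]
shelf 0.63 [232. 237. 150.  91.] 8684 [592. 111.  89.] [178. 306.  11.]
knob_mid 0.8 [176. 227.  20.  20.] 220 [622. 233. 135.] [33. 33. 21.]
knob_mid 0.22 [412. 276.  44.  58.] 724 [ 500
[... 866 characters left out ...]
. -324.   28.] [147. 100.  38.]
level_mid 0.74 [227. 309.  38.  15.] 400 [ 668. -352.   17.] [66. 81. 27.]
shelf 0.73 [365. 239. 121.  63.] 3435 [612.  94.  89.] [187. 298.  91.]
knob_mid 0.45 [406. 224.  12.  40.] 175 [632. 230. 126.] [ 35.  31. 128.]
knob_mid 0.45 [154. 307.   8.  31.] 34 [ 594. -517.    5.] [110.  11.  11.]
knob_mid 0.44 [217. 273.  20.  47.] 445 [ 520. -327.   29.] [126.  93.  35.]
jar_mid 0.68 [444. 219.  28.  29.] 599 [627. 391.  57.] [62. 63. 79.]
bowl_mid 0.73 [421. 205.  27.  18.] 358 [466. 422.  20.] [128. 122.  38.]
tweezer_mid 0.6 [154. 306.  11.  32.] 112 [ 561. -516.    6.] [111.  17.  12.]
lid_front 0.82 [440. 269.  28.  38.] 713 [864. 174.  91.] [40. 75. 70.]
```

```bash
cat > b.py <<'E'
from h import *
z=np.load('top1.npz');im=z['im'];d=z['d'];i=cams.camera_info('top')
a=cv2.resize(im[150:390,60:530],None,fx=1.7,fy=1.7,interpolation=cv2.INTER_CUBIC)
save('t_crop',a)
def rect(m,name):
    P=cloud(i,d,m);r=cv2.minAreaRect(P[:,:2].astype(np.float32));print(name,len(P),r,np.median(P[:,2]))
v,u=np.mgrid[:480,:640];W=world(i,u,v,d);
def box(u0,u1,v0,v1,zl,zh): 
    return (u>u0)&(u<u1)&(v>v0)&(v<v1)&(W[...,2]>zl)&(W[...,2]<zh)
rect(box(388,436,240,308,26,45),'lev');rect(box(405,445,195,228,10,45),'b');rect(box(335,378,233,262,10,45),'c')
m=box(150,315,185,290,75,103);rect(m,'shelf')
rect(box(150,200,200,250,108,150),'knob')
P=cloud(i,d,m);A=np.c_[P[:,:2],np.ones(len(P))];print(np.linalg.lstsq(A,P[:,2],rcond=None)[0])
E
python3 b.py
```

```text
lev 536 ((499.6099548339844, -323.0722961425781), (24.964536666870117, 149.5681610107422), 56.40583038330078) 32.67698538555358
b 286 ((660.05859375, -349.6888122558594), (101.80655670166016, 17.56465721130371), 51.53908920288086) 21.499199468645735
c 259 ((571.9047241210938, -187.2277374267578), (16.015846252441406, 101.46961975097656), 33.934547424316406) 22.153474033560254
shelf 8542 ((593.8887939453125, 113.93936920166016), (320.2713623046875, 150.27110290527344), 76.99236297607422) 89.26201707619214
knob 238 ((620.802490234375, 234.05332946777344), (35.617820739746094, 36.74414825439453), 9.098237037658691) 135.16191132571257
[-2.52183790e-03 -4.45278051e-03  9.12142230e+01]
```

View pics/t_crop.png

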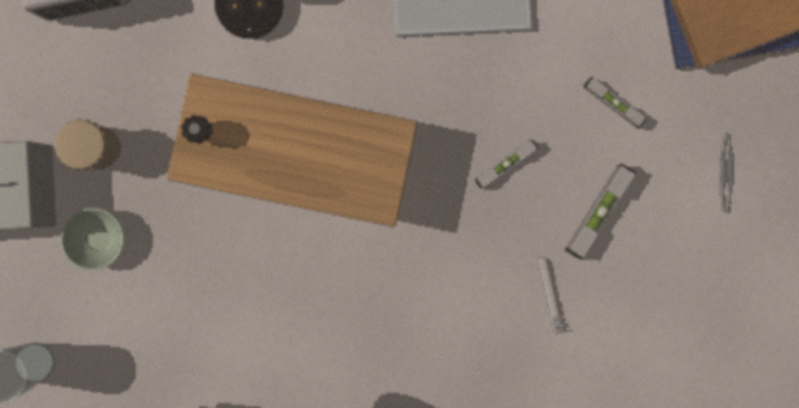

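The scene has three look-alike levels, given as full top-image pixels:
- **(412,273):** 150 mm long.
- **(423,210):** about 100 mm long.
- **(356,247):** about 100 mm long.

The one at (412,273) is the largest, so it's the one meant. The knob is at (176,227), and the shelf's +y end is on the left of the image. I'll move above the level and check it with a close wrist crop.

```bash
cat >> h.py <<'E'
from scipy.spatial.transform import Rotation as Ro
def go(P,A,v=True):
    "tool shift (cm) to TCP P (mm) and twist (deg) so that tool x points at world angle A"
    s=readout.sense();q=s['ee_rot'];R=Ro.from_quat(np.r_[q[1:],q[0]]).as_matrix()
    a=np.degrees(np.arctan2(R[1,0],R[0,0]))
    if v: print('t',s['time_s'],np.round(s['eef_pos'],1),'A',round(a,1),'F',np.round(s['force'],1),'g',s['grip_width'],'q6',np.degrees(s['joints'][5]).round())
    print('shift',np.round(R.T@(np.array(P)-s['eef_pos'])/10,2),'twist',round((a-A+180)%360-180,1))
E
python3 -c "
from h import *
go((500,-323,190),146.4)"
```

```text
t 0.9 [232.5 470.7 231.3] A 153.7 F [-0.3  0.   0.2] g 0.9992552596301085 q6 -13.0
shift [-59.13 -59.32   4.13] twist 7.3
```

>>> {"fn": "step_arm", "kwargs": {
  "plan": "-59.1 -59.3 4.1 7.3 100;-59.1 -59.3 4.1 7.3 100;-59.1 -59.3 4.1 7.3 100;-59.1 -59.3 4.1 7.3 100;-59.1 -59.3 4.1 7.3 100;-59.1 -59.3 4.1 7.3 100;-59.1 -59.3 4.1 7.3 100;-59.1 -59.3 4.1 7.3 100;-59.1 -59.3 4.1 7.3 100;-59.1 -59.3 4.1 7.3 100"
}}

```text
time_s: 1.9
eef_pos: [392.2, -4.7, 207.1]
ee_rot: [0.0, 0.289, 0.957, 0.0]
force: [0.7, 1.7, 0.6]
grip_width: 0.997
```

```bash
python3 -c "
from h import *
go((500,-323,190),146.4)"
```

```text
t 1.9 [392.2  -4.7 207.1] A 146.4 F [0.7 1.7 0.6] g 0.9972408730757605 q6 -74.0
shift [-26.59 -20.54   1.72] twist -0.0
```

>>> {"fn": "step_arm", "kwargs": {
  "plan": "-26.6 -20.5 1.7 0 100;-26.6 -20.5 1.7 0 100;-26.6 -20.5 1.7 0 100;-26.6 -20.5 1.7 0 100;-26.6 -20.5 1.7 0 100;-26.6 -20.5 1.7 0 100;-26.6 -20.5 1.7 0 100;-26.6 -20.5 1.7 0 100"
}}

```text
time_s: 2.7
eef_pos: [500.2, -324.1, 188.5]
ee_rot: [-0.0, 0.291, 0.957, -0.0]
force: [0.7, -0.3, -0.2]
grip_width: 0.997
```

```bash
cat > c.py <<'E'
from h import *
import sys
i=cams.camera_info('wrist');im,d=cams.capture('wrist');save(sys.argv[1],im)
np.savez(sys.argv[1],im=im,d=d)
R=cv2.Rodrigues(np.array(i['rvec']))[0];print('cam',-R.T@np.array(i['tvec']).ravel(),'axis',R[2])
v,u=np.mgrid[:480,:640];W=world(i,u,v,d)
m=(d>0)&(W[...,2]>28)&(W[...,2]<42)&(np.hypot(W[...,0]-500,W[...,1]+323)<95)
r=cv2.minAreaRect(W[m][:,:2].astype(np.float32));print(r,np.median(W[m][:,2]))
for q in spotter.regions_of('wrist','level_mid')[:3]:
    P=cloud(i,d,q['pixels']);print(q['conf'],q['extent'],np.median(P,0),cv2.minAreaRect(P[P[:,2]>28][:,:2].astype(np.float32)))
c=r[0];go((c[0],c[1],6),146.4)
E
python3 c.py w1
```

```text
cam [ 444.80249603 -285.54335946  332.01307733] axis [ 0.22266132 -0.14901603 -0.96343976]
((501.8221740722656, -324.64892578125), (23.559412002563477, 149.8519287109375), 56.168975830078125) 34.58869683429893
0.98 [311.8, 215.6, 30.6, 189.0] [ 496.0801599  -320.85874849   34.43779356] ((501.81292724609375, -324.659423828125), (23.552433013916016, 149.85186767578125), 56.15506362915039)
0.89 [501.3, 196.7, 92.2, 125.2] [ 568.9271245  -188.05950259   22.43829454] ((0.0, 0.0), (0.0, 0.0), 0.0)
0.69 [387.1, 372.7, 118.0, 38.6] [ 657.1634932  -349.21089336   21.59051788] ((533.3768310546875, -293.65692138671875), (0.35394126176834106, 0.0), 176.99501037597656)
t 2.8 [ 499.9 -320.6  189.2] A 146.4 F [ 0.2 -0.2 -0.1] g 0.9977087056445696 q6 -100.0
shift [-0.41 -0.24 18.32] twist -0.0
```

View pics/w1.png

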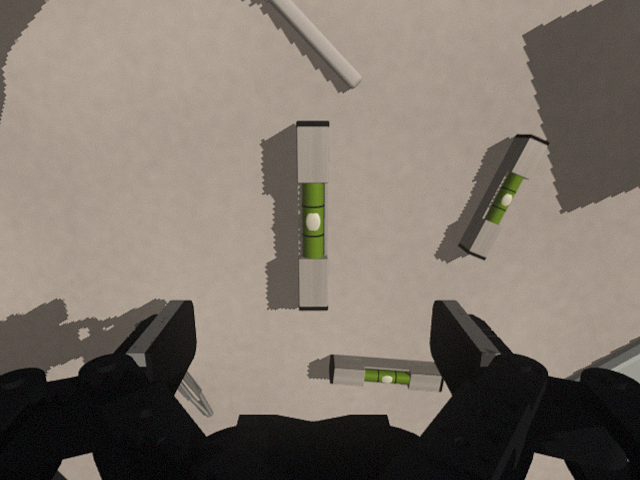

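Close view: the large level's bar is centred at (313,216), with its vial and bubble at (313,222) between the lines at rows 207 and 237. The small ones are at (505,197) and (387,373), so the choice stands. I'll go down and grip it.

>>> {"fn": "step_arm", "kwargs": {
  "plan": "-0.2 0 4 0 60;-0.2 0 8 0 60;-0.2 0 12 0 60;-0.2 0 15 0 60;-0.2 0 17 0 60;-0.2 0 18 0 60;-0.2 0 18.2 0 60;-0.2 0 18.2 0 20;-0.2 0 18.2 0 20;-0.2 0 18.2 0 20",
  "grip_force": 30
}}

```text
time_s: 3.8
eef_pos: [502.4, -322.3, 9.5]
ee_rot: [0.001, 0.289, 0.957, -0.001]
force: [-1.9, -0.7, 7.3]
grip_width: 0.276
```

>>> {"fn": "step_arm", "kwargs": {
  "plan": "0 0 0 0 10;0 0 0 0 10;0 0 0 0 10;0 0 0 0 10"
}}

```text
time_s: 4.2
eef_pos: [502.4, -322.3, 9.5]
ee_rot: [0.001, 0.289, 0.957, -0.001]
force: [-1.5, -1.0, 7.3]
grip_width: 0.278
```

>>> {"fn": "step_arm", "kwargs": {
  "plan": "0 0 -1 0 10;0 0 -3 0 10;0 0 -7 0 10;0 0 -12 0 10;0 0 -16 0 10;0 0 -16 0 10;0 0 -16 0 10"
}}

```text
time_s: 4.9
eef_pos: [501.7, -321.4, 168.4]
ee_rot: [0.0, 0.289, 0.957, -0.0]
force: [0.1, 0.7, -2.2]
grip_width: 0.273
```

```bash
python3 -c "
from h import *
go((583.5,70,165),77)"
```

```text
t 4.9 [ 501.7 -321.4  168.4] A 146.4 F [ 0.1  0.7 -2.2] g 0.2727069815798908 q6 -100.0
shift [14.83 37.13  0.33] twist 69.4
```

>>> {"fn": "step_arm", "kwargs": {
  "plan": "14.8 37.1 0 69.4 10;14.8 37.1 0 69.4 10;14.8 37.1 0 69.4 10;14.8 37.1 0 69.4 10;14.8 37.1 0 69.4 10;14.8 37.1 0 69.4 10;14.8 37.1 0 69.4 10;14.8 37.1 0 69.4 10;14.8 37.1 0 69.4 10;14.8 37.1 0 69.4 10"
}}

```text
time_s: 5.9
eef_pos: [582.9, 72.7, 165.8]
ee_rot: [-0.002, 0.782, 0.623, -0.001]
force: [-0.3, -0.8, -3.0]
grip_width: 0.276
```

```bash
cat > e.py <<'E'
from h import *
import sys
i=cams.camera_info('wrist');im,d=cams.capture('wrist');save(sys.argv[1],im);np.savez(sys.argv[1],im=im,d=d)
v,u=np.mgrid[:480,:640];W=world(i,u,v,d)
m=(d>0)&(W[...,2]>80)&(W[...,2]<100)&(u>100)&(u<540)
r=cv2.minAreaRect(W[m][:,:2].astype(np.float32));print(r,np.median(W[m][:,2]))
for q in spotter.regions_of('wrist','level_mid')[:2]:
    P=cloud(i,d,q['pixels']);print(q['conf'],q['extent'],np.median(P,0),np.percentile(P[:,2],90))
go((583.5,70,100),77)
E
python3 e.py w2
```

```text
((588.5083618164062, 81.53522491455078), (243.00729370117188, 150.44091796875), 76.97374725341797) 90.02603797436834
0.84 [310.7, 263.4, 86.4, 316.2] [589.83513978 105.22149474 190.7120514 ] 191.89792723666082
0.69 [321.6, 207.3, 300.0, 414.6] [610.49727928 137.93987135  90.02492938] 90.97959797177066
t 6.0 [582.9  69.6 166.2] A 77.1 F [ 0.6 -0.7 -2.4] g 0.27441896745081407 q6 8.0
shift [0.06 0.07 6.62] twist 0.1
```

View pics/w2.png

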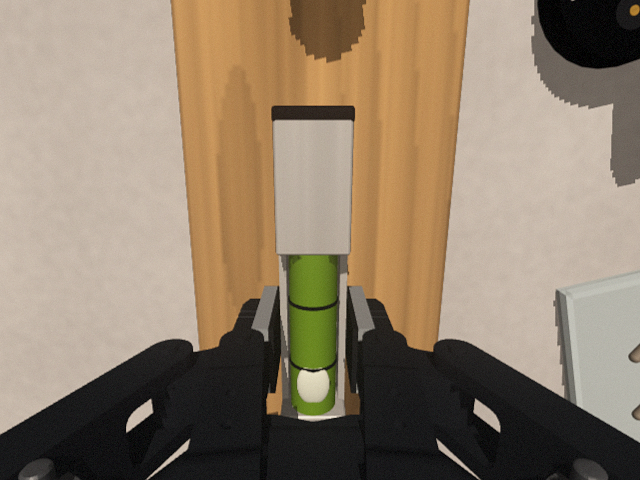

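>>> {"fn": "step_arm", "kwargs": {
  "plan": "0 0 1.5 0 10;0 0 3 0 10;0 0 4.5 0 10;0 0 5.5 0 10;0 0 6 0 10;0 0 6.2 0 10;0 0 6.3 0 10;0 0 6.3 0 10"
}}

```text
time_s: 6.8
eef_pos: [583.9, 69.3, 105.2]
ee_rot: [0.0, 0.783, 0.623, 0.0]
force: [0.4, -0.1, -2.9]
grip_width: 0.271
```

>>> {"fn": "step_arm", "kwargs": {
  "plan": "0 0 0.05 0 10;0 0 0.1 0 10;0 0 0.15 0 10;0 0 0.2 0 10;0 0 0.25 0 10;0 0 0.25 0 10"
}}

```text
time_s: 7.4
eef_pos: [583.7, 69.3, 102.3]
ee_rot: [-0.0, 0.783, 0.623, -0.0]
force: [-0.9, -0.1, -1.7]
grip_width: 0.274
```

>>> {"fn": "step_arm", "kwargs": {
  "plan": "0 0 0.05 0 10;0 0 0.1 0 10;0 0 0.15 0 10;0 0 0.2 0 10;0 0 0.2 0 10"
}}

```text
time_s: 7.9
eef_pos: [583.7, 69.3, 100.3]
ee_rot: [-0.0, 0.783, 0.623, -0.0]
force: [-0.1, 0.1, -2.1]
grip_width: 0.272
```

>>> {"fn": "step_arm", "kwargs": {
  "plan": "0 0 0.03 0 10;0 0 0.06 0 10;0 0 0.1 0 10;0 0 0.13 0 10;0 0 0.15 0 10;0 0 0.15 0 10"
}}

```text
time_s: 8.5
eef_pos: [583.9, 69.4, 99.2]
ee_rot: [0.0, 0.783, 0.623, 0.0]
force: [-0.4, 1.0, 3.1]
grip_width: 0.275
```

>>> {"fn": "step_arm", "kwargs": {
  "plan": "0 0 0 0 50;0 0 0 0 50;0 0 0 0 50;0 0 0 0 50;0 0 0 0 50"
}}

```text
time_s: 9.0
eef_pos: [583.8, 69.3, 98.8]
ee_rot: [0.0, 0.783, 0.623, 0.0]
force: [0.3, 0.5, -0.8]
grip_width: 0.497
```

>>> {"fn": "step_arm", "kwargs": {
  "plan": "0 0 -1 0 50;0 0 -3 0 50;0 0 -6 0 50;0 0 -9 0 50;0 0 -9 0 50;0 0 -9 0 50;0 0 -9 0 50;0 0 -9 0 50;0 0 -9 0 50;0 0 -9 0 50"
}}

```text
time_s: 10.0
eef_pos: [583.6, 69.3, 188.4]
ee_rot: [-0.0, 0.783, 0.623, -0.0]
force: [0.1, 0.1, 0.5]
grip_width: 0.498
```

```bash
cat > f.py <<'E'
from h import *
import sys
n=sys.argv[1]
i=cams.camera_info('wrist');im,d=cams.capture('wrist');np.savez(n,im=im,d=d);save(n,im)
f=K(i);v,u=np.mgrid[:480,:640]
# intersect rays with the level top plane (given z)
z=float(sys.argv[2]) if len(sys.argv)>2 else 123.
R=cv2.Rodrigues(np.array(i['rvec']))[0];C=-R.T@np.array(i['tvec']).ravel()
ray=np.stack([(u-i['cx'])/f,(v-i['cy'])/f,np.ones_like(u,float)],-1)@R
W=C+ray*((z-C[2])/ray[...,2])[...,None]
Y=np.array([.225,.974])
hsv=cv2.cvtColor(im,cv2.COLOR_RGB2HSV)
W3=world(i,u,v,d)
g=cv2.inRange(hsv,(35,80,40),(75,255,255))>0
g&=W3[...,2]>100
print('green',g.sum())
if g.sum()>50:
    x,y,w,h=cv2.boundingRect(g.astype(np.uint8)); print('bbox',x,y,w,h)
    col=x+w//2
    s=im[y-15:y+h+15,col-2:col+3].astype(int).mean(1)
    for k in range(0,len(s)):
        pt=W[y-15+k,col,:2]; L=(pt-[583.5,69.7])@Y
        print(y-15+k,round(L,1),s[k].astype(int),end=' | ')
    print()
m=(W3[...,2]>115)&(W3[...,2]<130)&(d>0)&(np.hypot(W3[...,0]-583,W3[...,1]-70)<90)
print(cv2.minAreaRect(W3[m][:,:2].astype(np.float32)),np.median(W3[m][:,2]))
for q in spotter.regions_of('wrist','knob_mid')[:2]:
    P=cloud(i,d,q['pixels']);print(q['conf'],q['extent'],np.median(P,0),P.max(0))
go((621.5,235,170),77)
E
python3 f.py w3
```

```text
green 2327
bbox 299 204 29 103
189 38.0 [177 165 150] | 190 37.4 [179 166 151] | 191 36.9 [179 167 152] | 192 36.4 [178 166 152] | 193 35.8 [178 165 150] | 194 35.3 [179 165 151] | 195 34.7 [176 164 151] | 196 34.2 [176 164 150] | 197 33.7 [180 166 153] | 198 33.1 [177 164 150] | 199 32.6 [177 165 151] | 200 32.1 [176 164 150] | 201 31.5 [183 169 155] | 202 31.0 [154 142 131] | 203 30.4 [101 104  67] | 204 29.9 [103 124  35] | 205 29.3 [111 135  37] | 206 28.8 [112 135  39] | 207 28.3 [109 134  35] | 208 27.7 [109 134  37] | 209 27.2 [112 137  38] | 210 26.6 [109 134  38] | 211 26.1 [109 133  36] | 212 25.5 [110 134  38] | 213 25.0 [110 135  39] | 214 24.4 [108 133  37] | 215 23.9 [111 134  39] | 216 23.3 [110 135  37] | 217 22.8 [110 136  39] | 218 22.2 [110 135  36] | 219 21.7 [112 135  38] | 220 21.1 [109 134  37] | 221 20.6 [108 133  36] | 222 20.0 [108 133  35] | 223 19.4 [109 133  37] | 224 18.9 [109 134  36] | 225 18.3 [108 131  34] | 226 17.8 [109 133  35] | 227 17.2 [109 134  36] | 228 16.6 [110 135  36] | 229 16.1 [109 133  37] | 230 15.5 [109 134  35] | 231 15.0 [109 133  
[... 1814 characters left out ...]
4 -28.4 [109 134  37] | 305 -29.0 [107 133  35] | 306 -29.7 [117 134  56] | 307 -30.3 [195 187 159] | 308 -30.9 [211 196 183] | 309 -31.5 [177 164 149] | 310 -32.2 [175 162 148] | 311 -32.8 [175 161 146] | 312 -33.4 [174 161 146] | 313 -34.1 [174 163 148] | 314 -34.7 [174 161 146] | 315 -35.3 [175 163 146] | 316 -36.0 [176 164 149] | 317 -36.6 [174 161 147] | 318 -37.3 [175 163 147] | 319 -37.9 [177 164 149] | 320 -38.5 [174 161 147] | 321 -39.2 [175 162 147] | 
((584.57861328125, 69.98748016357422), (149.96914672851562, 23.77937126159668), 76.9026870727539) 123.94819672192553
t 10.1 [583.7  69.3 188.6] A 77.0 F [-0.4  0.9  0.6] g 0.5025934934810917 q6 8.0
shift [16.99 -0.04  1.86] twist 0.0
```

View pics/w3.png

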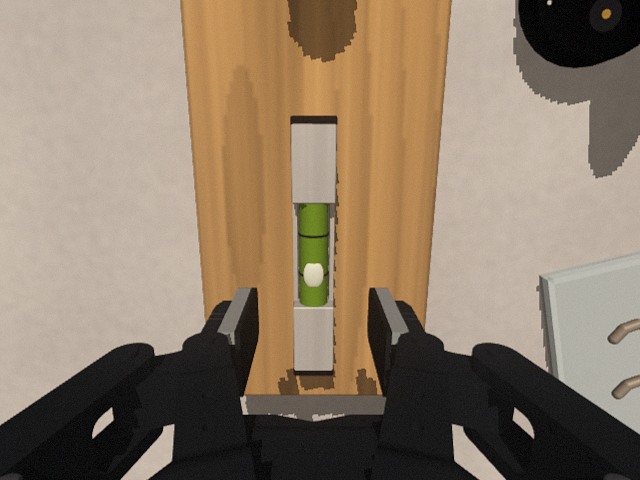

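The level lies upright, centred and lengthwise on the board. Its bubble is at (313,275), against lines at rows 237 and ~275, which puts it about 10.3 mm towards -y. That is about 5.2 mrad, so roughly 2.1 rad (120°) clockwise. Next is the knob.

>>> {"fn": "step_arm", "kwargs": {
  "plan": "5 0 0 -8 70;10 0 0 -16 70;15 0 0 -24 70;17 0 0 -32 70;17 0 0 -40 70;17 0 0 -48 70;17 0 0 -56 70;17 0 0 -60 70;17 0 0 -60 70"
}}

```text
time_s: 11.0
eef_pos: [621.9, 235.0, 188.7]
ee_rot: [-0.0, 0.366, 0.931, -0.0]
force: [0.8, -0.5, -0.4]
grip_width: 0.697
```

```bash
cat > k.py <<'E'
from h import *
i=cams.camera_info('wrist');im,d=cams.capture('wrist');save('w4',im);np.savez('w4',im=im,d=d)
v,u=np.mgrid[:480,:640];W=world(i,u,v,d)
m=(d>0)&(W[...,2]>131)&(W[...,2]<142)&(np.hypot(W[...,0]-621,W[...,1]-235)<30)
P=W[m];print(len(P),cv2.minEnclosingCircle(P[:,:2].astype(np.float32)),P[:,:2].mean(0),np.median(P[:,2]),u[m].mean(),v[m].mean())
print([ (q['conf'],q['extent']) for q in spotter.regions_of('wrist','knob_mid')[:2]])
go((621.5,235,107),137)
E
python3 k.py
```

```text
3444 ((623.5650634765625, 234.646240234375), 18.947725296020508) [622.47864227 235.54750763] 136.75816763518668 311.7343205574913 263.27555168408827
[(0.83, [312.5, 258.9, 69.2, 77.3])]
t 11.1 [621.9 235.  188.7] A 136.9 F [-0.4  0.6  0.7] g 0.699439787233663 q6 -36.0
shift [ 0.03 -0.03  8.17] twist -0.1
```

>>> {"fn": "step_arm", "kwargs": {
  "plan": "-0.07 0.07 2.5 0 70;-0.07 0.07 5 0 70;-0.07 0.07 7 0 70;-0.07 0.07 7.8 0 70;-0.07 0.07 8 0 70;-0.07 0.07 8 0 30;-0.07 0.07 8 0 30;-0.07 0.07 8 0 30;-0.07 0.07 8 0 30",
  "grip_force": 30
}}

```text
time_s: 12.0
eef_pos: [622.5, 234.1, 110.4]
ee_rot: [-0.0, 0.367, 0.93, -0.001]
force: [-6.8, -6.4, 5.1]
grip_width: 0.433
```

>>> {"fn": "step_arm", "kwargs": {
  "plan": "0 -0.07 0 4 30;0 -0.07 0 12 30;0 -0.07 0 20 30;0 -0.07 0 28 30;0 -0.07 0 36 30;0 -0.07 0 44 30;0 -0.07 0 52 30;0 -0.07 0 60 30;0 -0.07 0 68 30;0 -0.07 0 76 30"
}}

```text
time_s: 13.0
eef_pos: [623.3, 234.2, 110.4]
ee_rot: [0.001, 0.863, 0.505, 0.001]
force: [1.9, -2.3, 0.6]
grip_width: 0.435
```

>>> {"fn": "step_arm", "kwargs": {
  "plan": "0 0 0 8 30;0 0 0 16 30;0 0 0 24 30;0 0 0 32 30;0 0 0 38 30;0 0 0 42 30;0 0 0 43 30;0 0 0 43 30"
}}

```text
time_s: 13.8
eef_pos: [623.7, 233.8, 110.4]
ee_rot: [0.001, 0.988, 0.156, 0.002]
force: [3.1, -4.4, 1.9]
grip_width: 0.434
```

>>> {"fn": "step_arm", "kwargs": {
  "plan": "0 0 0 0 70;0 0 0 0 70;0 0 0 0 70;0 0 -2 0 70;0 0 -5 0 70;0 0 -8 0 70;0 0 -8 0 70"
}}

```text
time_s: 14.5
eef_pos: [623.9, 235.1, 193.7]
ee_rot: [-0.0, 0.988, 0.157, 0.004]
force: [-0.1, -0.5, 0.7]
grip_width: 0.702
```

```bash
python3 -c "
from h import *
go((585,70,190),77)"
```

```text
t 14.5 [623.9 235.1 193.7] A 18.0 F [-0.1 -0.5  0.7] g 0.7019970008695514 q6 83.0
shift [-8.81 14.49  0.32] twist -59.0
```

>>> {"fn": "step_arm", "kwargs": {
  "plan": "-3 4.9 0 -8 70;-6 9.8 0 -16 70;-8.8 14.5 0.3 -24 70;-8.8 14.5 0.3 -32 70;-8.8 14.5 0.3 -40 70;-8.8 14.5 0.3 -48 70;-8.8 14.5 0.3 -56 70;-8.8 14.5 0.3 -59 70;-8.8 14.5 0.3 -59 70;-8.8 14.5 0.3 -59 70"
}}

```text
time_s: 15.5
eef_pos: [583.5, 69.5, 185.5]
ee_rot: [-0.0, 0.783, 0.622, -0.0]
force: [0.9, 0.3, 0.3]
grip_width: 0.7
```

```bash
cat > g.py <<'E'
from h import *
import sys
n=sys.argv[1];z=float(sys.argv[2]) if len(sys.argv)>2 else 123.5
i=cams.camera_info('wrist');im,d=cams.capture('wrist');save(n,im)
f=K(i);v,u=np.mgrid[:480,:640]
R=cv2.Rodrigues(np.array(i['rvec']))[0];C=-R.T@np.array(i['tvec']).ravel()
ray=np.stack([(u-i['cx'])/f,(v-i['cy'])/f,np.ones_like(u,float)],-1)@R
W=C+ray*((z-C[2])/ray[...,2])[...,None];L=(W[...,:2]-[584.6,70])@[.2265,.974]
g=(cv2.inRange(cv2.cvtColor(im,cv2.COLOR_RGB2HSV),(35,80,40),(75,255,255))>0)&(d>0)&(world(i,u,v,d)[...,2]>100)&(abs(L)<40)
x,y,w,h=cv2.boundingRect(g.astype(np.uint8));c=x+w//2
s=im[y:y+h,c-2:c+3].astype(int).mean(1);l=L[y:y+h,c]
b=s[:,2]>100;k=s.sum(1)<190;a=abs(l)<29
print('vial',l[[0,-1]],'lines',l[k&a].round(1),'bubble',l[b&a][[0,-1]],'mid',l[b&a].mean()-(l[0]+l[-1])/2,'rows',np.nonzero(b&a)[0]+y)
go((584.6,70,190),77)
E
python3 g.py w5
```

```text
vial [ 29.06698842 -30.93845234] lines [ 11.   10.4 -12.1 -12.7] bubble [ 4.75807796 -8.56134833] mid -0.9310556883972827 rows [250 251 252 253 254 255 256 257 258 259 260 261 262 263 264 265 266 267
 268 269 270 271 272 273]
t 15.55 [583.5  69.5 185.6] A 76.9 F [-0.4 -0.2  0.2] g 0.6988430729919837 q6 8.0
shift [ 0.07  0.1  -0.44] twist -0.1
```

View pics/w5.png

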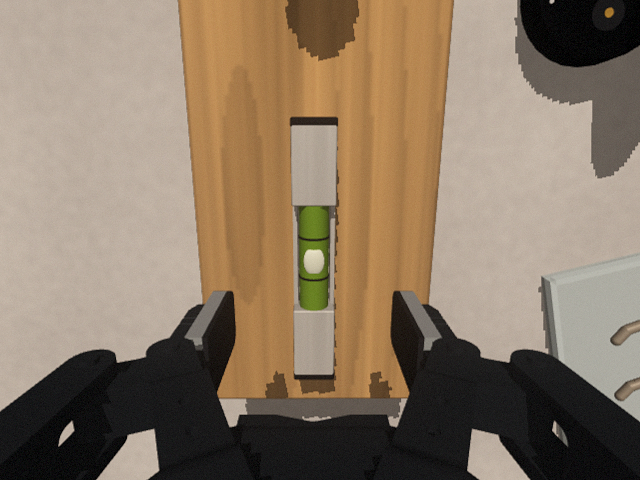

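The bubble is now between the lines, about 1 mm off-centre: lines at rows ~239 and ~279, bubble at ~262. I'll wait a second, re-measure and close the fingers for pressing.

>>> {"fn": "step_arm", "kwargs": {
  "plan": "0 0.1 -0.3 0 0;0 0.1 -0.3 0 0;0 0.1 -0.3 0 0;0 0.1 -0.3 0 0;0 0.1 -0.3 0 0;0 0.1 -0.3 0 0;0 0.1 -0.3 0 0;0 0.1 -0.3 0 0;0 0.1 -0.3 0 0;0 0.1 -0.3 0 0"
}}

```text
time_s: 16.55
eef_pos: [584.6, 69.2, 188.8]
ee_rot: [-0.0, 0.783, 0.623, -0.0]
force: [0.6, 0.5, 0.3]
grip_width: 0.001
```

```bash
python3 g.py w6
```

```text
vial [ 28.90155546 -17.11467744] lines [ 11.1  10.5 -12.3 -12.9] bubble [ 4.8145725  -8.08403642] mid -7.496016195547802 rows [248 249 250 251 252 253 254 255 256 257 258 259 260 261 262 263 264 265
 266 267 268 269 270]
t 16.6 [584.6  69.2 188.8] A 77.0 F [0.1 0.5 0.2] g 0.0011393636170326264 q6 8.0
shift [ 0.08 -0.02 -0.12] twist 0.0
```

>>> {"fn": "step_arm", "kwargs": {
  "plan": "0 0 1.5 0 0;0 0 3 0 0;0 0 4.5 0 0;0 0 5.4 0 0;0 0 5.8 0 0;0 0 6 0 0;0 0 6 0 0;0 0 6 0 0"
}}

```text
time_s: 17.4
eef_pos: [584.8, 69.2, 129.4]
ee_rot: [0.0, 0.783, 0.623, 0.0]
force: [-0.2, -1.0, 0.8]
grip_width: -0.001
```

>>> {"fn": "step_arm", "kwargs": {
  "plan": "0 0 0.05 0 0;0 0 0.1 0 0;0 0 0.15 0 0;0 0 0.2 0 0;0 0 0.25 0 0;0 0 0.3 0 0;0 0 0.3 0 0"
}}

```text
time_s: 18.1
eef_pos: [584.5, 69.2, 125.7]
ee_rot: [-0.0, 0.783, 0.623, -0.0]
force: [-0.0, -0.5, 0.1]
grip_width: 0.006
```

>>> {"fn": "step_arm", "kwargs": {
  "plan": "0 0 0.02 0 0;0 0 0.05 0 0;0 0 0.07 0 0;0 0 0.1 0 0;0 0 0.12 0 0;0 0 0.15 0 0;0 0 0.15 0 0"
}}

```text
time_s: 18.8
eef_pos: [584.6, 69.2, 124.3]
ee_rot: [-0.0, 0.783, 0.623, -0.0]
force: [-0.1, 0.6, -0.1]
grip_width: 0.002
```

>>> {"fn": "step_arm", "kwargs": {
  "plan": "0 0 0.02 0 0;0 0 0.04 0 0;0 0 0.06 0 0;0 0 0.08 0 0;0 0 0.1 0 0;0 0 0.1 0 0"
}}

```text
time_s: 19.4
eef_pos: [584.7, 69.2, 124.0]
ee_rot: [0.0, 0.783, 0.623, 0.0]
force: [-2.2, 0.2, 7.2]
grip_width: -0.001
```

>>> {"fn": "step_arm", "kwargs": {
  "plan": "0 0 0 0 0;0 0 0 0 0;0 0 0 0 0;0 0 0 0 0;0 0 0 0 0;0 0 0 0 0;0 0 0 0 0;0 0 0 0 0;0 0 0 0 0;0 0 0 0 0"
}}

```text
time_s: 20.4
eef_pos: [584.7, 69.2, 124.0]
ee_rot: [0.0, 0.783, 0.623, 0.0]
force: [-2.2, 0.2, 6.7]
grip_width: 0.003
```

>>> {"fn": "step_arm", "kwargs": {
  "plan": "0 0 0 0 0;0 0 0 0 0;0 0 0 0 0;0 0 0 0 0;0 0 0 0 0;0 0 0 0 0"
}}

```text
time_s: 21.0
eef_pos: [584.7, 69.2, 124.0]
ee_rot: [0.0, 0.783, 0.623, 0.0]
force: [-2.7, -0.8, 6.4]
grip_width: -0.001
```

```bash
python3 g.py w7; python3 -c "
from h import *
im,d=cams.capture('top');save('t2',cv2.resize(im[150:390,60:530],None,fx=1.7,fy=1.7,interpolation=cv2.INTER_CUBIC))
go((584.6,70,124),77)"
```

```text
t 21.1 [584.7  69.2 124. ] A 77.0 F [-2.4 -0.2  6.2] g 0.001858330617860148 q6 8.0
shift [ 0.08 -0.03  0.  ] twist 0.0Traceback (most recent call last):
  File "g.py", line 13, in <module>
    print('vial',l[[0,-1]],'lines',l[k&a].round(1),'bubble',l[b&a][[0,-1]],'mid',l[b&a].mean()-(l[0]+l[-1])/2,'rows',np.nonzero(b&a)[0]+y)
                                                            ~~~~~~^^^^^^^^
IndexError: index 0 is out of bounds for axis 0 with size 0
```

View pics/w7.png

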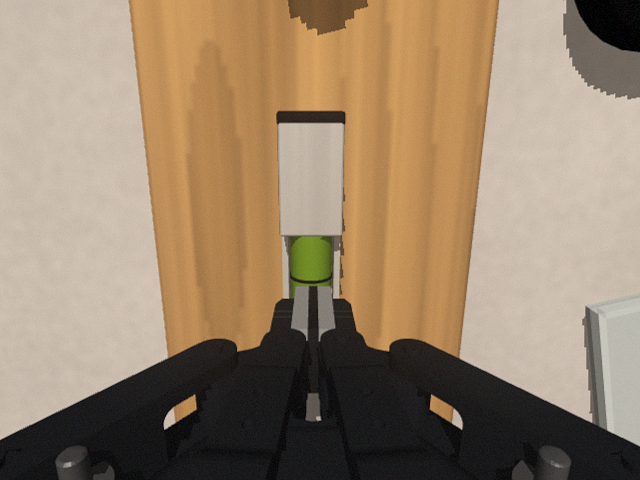

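View pics/t2.png

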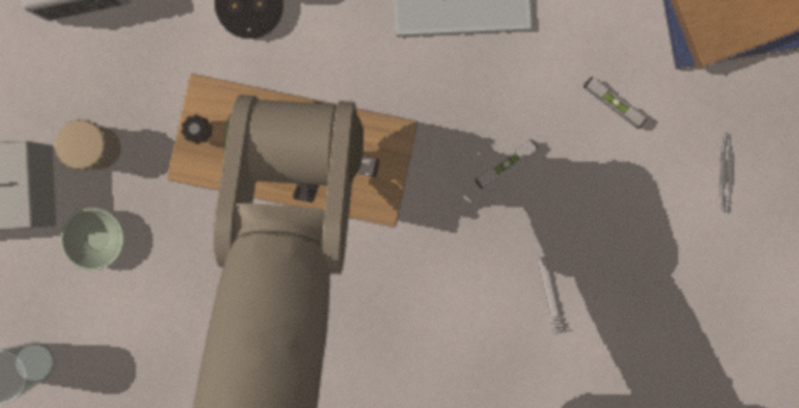

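The wrist view shows the closed fingers on the middle of the level's top, at about (313,290). The vial up to and including the far line at row 279 has no bubble in it. The top view shows the jar, bowl, brush, tweezer and small levels all where they were. The push is steady at about 6.5 N, so I'm handing in.

```bash
python3 -c "
from rig import workorder
print(workorder.finish_job())"
```

```text
the job is handed in; nothing more can be done
None
```

I handed the job in at about 21 s of robot time, with the level on the board, the bubble centred and the arm still pressing it down. No verdict came back.

- **Level:** I took the largest of the three levels (150 mm). I laid it upright and lengthwise on the middle of the bare board with about 5 N of contact and let go of it. The bubble then stood about 10.4 mm towards the -y end.
- **Knob:** I turned it about 119° clockwise. The bubble read about 1.0 mm off the middle, then 0.7 mm a second later, between the lines.
- **Press:** The closed fingers are on the middle of the level's top, within about 1 mm, and the push was steady at about 6–7 N for the last 1.6 s or so. About 2.5 N of sideways force remained.

**Check that failed:** I could not re-measure the bubble while pressing, because the fingers hide the middle of the vial and my bubble script stopped with an error there. The last picture shows only that the bubble has not moved past the line on the knob side. The centred reading is from just before the press.

The last top view shows the jar, bowl, brush, tweezer, charger and small levels where they were, though I compared these by eye only.

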